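# Hold the slicer foot hole-up over the catch dish

### The job

We are fitting a new foot to the slicer. First slide the orange dish along the counter, without lifting or tipping it, until it lies wholly inside the green tape circle, to catch what falls; then pick up the black foot lying on its side, feel and turn it until its blind screw hole faces straight up, and finish still holding it like that, steady in the gripper, about a hand's breadth above the middle of the dish. Leave the other things on the counter where they are.

Things in the scene. Friction and masses are not known exactly. Their poses are not given: they have to be found in the camera images.
- foot: loose slicer foot, 0.12 kg: black block 44 x 44 x 42 mm long, then on one end a grey coaxial square neck 34 x 34 x 16 mm long (ends differ by feel). Blind hole, 16 mm wide, 28 deep, in the neck's end face; other end closed. Origin: centre of the closed end; z axis along the foot, out of the hole. Starts lying on a flat side of the block (axis level, 22 mm up), hole facing any way, left or right of the circle
- foot_hole (a point): centre of the mouth of the foot's blind hole, 58 mm from the closed end along the foot's z axis
- dish: loose round shallow orange plastic dish, empty, 120 mm across at its rim, 24 mm high, floor 5 mm thick and 74 mm across, wall 4 mm, curving outward and up to the rim, about 0.18 kg; fingertips can push it from inside; origin: centre of its underside, z up. It starts on the counter on the side of the circle opposite to the foot
- circle: ring of green tape stuck on the counter, 170 mm inside diameter, 194 mm outside, under 1 mm thick, fixed; origin: its centre on the counter
- wrench: steel wrench 150 mm long lying on the counter beyond the circle; leave alone; origin: its underside
- tub_a: round orange food tub with a white lid, 90 mm across, 65 mm high, at the far side of the counter; leave alone; origin: its underside
- tub_b: round yellow food tub with a white lid, 90 mm across, 80 mm high, at the far side; leave alone; origin: its underside
- sauce: white bottle with a red cap, 60 mm across, 130 mm high, at the far side; leave alone; origin: its underside
- spatula: spatula 240 mm long lying near the robot on the right; leave alone; origin: its underside
- scraper: green bench scraper 150 x 75 mm, 12 mm thick, lying between the robot and the circle; leave alone; origin: its underside
Not all that is in view belongs to the job. Of the things like the foot, leave any that is white; of the rest the smaller one is meant. There is more than one size of the dish; the job needs the smallest.

How it is judged (in metres and radians):
On the way, in this order (a step that is already met when the one before it is completed fails the run):
1. the dish has been slid to lie inside the tape circle (horizontal distance between dish and circle below 0.025 m and angle between dish's own z axis and vertical below 0.1 rad), for 0.2 s.
2. the foot has been picked up clear of the counter (height (world z) of each of foot, foot_hole above 0.05 m and contact force between the fingers and foot above 0.5 N), for 0.1 s.
At the end, for the whole second after the job is handed in: Dish flat inside the tape circle (centres within 25 mm). Foot held still by the fingers, touching nothing else, hole up within 17 degrees, closed end 50 to 220 mm above the counter, hole within 45 mm of over the dish's middle. Other things within 30 mm of their start (all of step 1 and height (world z) of dish below 0.008 m and angle between foot's own z axis and vertical below 0.3 rad and z of foot_hole in the frame of circle above 0.05 m and height (world z) of foot between 0.05 and 0.22 m and horizontal distance between foot_hole and dish below 0.045 m and contact force between the fingers and foot above 0.5 N and contact force between foot and dish below 0.1 N and linear speed of foot below 0.03 m/s and angular speed of foot below 0.3 rad/s and linear speed of dish below 0.02 m/s and distance of each of wrench, tub_a, tub_b, sauce, spatula, scraper from where it was at the start of the episode below 0.03 m); the arm keeps its last pose, push and grip.
It fails at once if the dish is lifted or tipped (height (world z) of dish above 0.015 m or angle between dish's own z axis and vertical above 0.25 rad).
It fails at once if another thing on the counter is moved more than 30 mm (distance of any of wrench, tub_a, tub_b, sauce, spatula, scraper from where it was at the start of the episode above 0.03 m).
It also fails if it takes over 69 s, if anything falls off the work surface, if the arm or the gripper's body presses on something with over 40 N, if the wrist force passes 120 N, or if a joint passes its speed limit or range.

### The arm

A 7-joint arm with a two-finger parallel gripper is mounted at the origin on the work surface. World frame = base frame: x ahead of the robot, y to its left, z up, the work surface at z = 0. Lengths are in mm, angles in rad, forces in N, time in s.
With the tool pointing down it reaches from about 350 to 900 mm from the base axis. Payload 8.1 kg.
Tool frame: the origin (TCP) lies at the very end of the fingers, on their centre line; the grasp point (between the pads) lies arm.tcp_to_grasp behind it (arm.tcp_to_grasp is the distance from the TCP to the grasp point, in mm); z points along the fingers, y is the direction in which the jaws open and shut (so a half turn about z gives the same grasp; the last joint's range is limited). The gripper opens to 85 mm and grips with 20 to 120 N. Pads are 22 mm wide; open, the fingers measure 114 mm over their backs; the gripper's body (76 mm by 85 mm) begins 54 mm behind the grasp point. The pads swing forward as they close: fully open they stand 13 mm farther back than shut.
Start: joints at [-1.26, 0.434, 0.025, 1.573, -0.012, 1.134, -0.075], TCP at [251.335, 572.252, 231.323] pointing down, gripper open.
Joint ranges: [-2.62, 2.62], [-0.44, 2.09], [-1.27, 1.32], [0.08, 2.57], [-1.32, 4.46], [0.12, 2], [-2.74, 2.74]. Speed limits (rad/s): [2.22, 2.22, 3.01, 3.01, 3.14, 3.14, 3.14].

### API

Orientations are given as a unit quaternion [x, y, z, w].
In Python, from plant import arm, capture gives the robot as it stands.
- The arm moves only by the shell command python3 -m inch 'ROWS' [FORCE]. ROWS is text: rows parted by semicolons, each of 7 numbers parted by spaces: the finger opening in m, from 0 to 0.0854, then the shift along the tool's x, y, z in m, then the turn, a rotation vector about the tool's x, y, z in degrees. In form: grip tx ty tz ax ay az; .... A call has 1 to 12 rows; each row is the pose to reach, as a shift and turn from the pose measured when the call began, along the tool's axes at that moment; what a row does not reach only later rows make up. A row lasts 1/10 s, in which the tool goes at most 50 mm and 8.59 degrees, less where a joint would pass 70% of its speed; a pose out of reach is approached as far as the arm can. A call with a gripper value outside its range is refused whole. The fingers move at their own pace and stop on an object; FORCE is the grip in N (left out, the last holds). Time passes only in rows, so rows that repeat a pose let the fingers close. It gives the time, the measured TCP pose, the force and the opening at its end, in the units of the state.
- arm.read_state(): the state, without advancing time (a new reading comes with each control period).
- capture(name): name is "scene" or "side" or "wrist"; returns a dict with "color" (384x512x3 uint8, red, green, blue), "vfov" (degrees; the focal length in pixels is half the picture's height over the tangent of half this angle, whatever the lens; pixels are square), "cx", "cy" (the principal point, pixels), "position" and "orientation" of the camera in the world. Camera axes: x right, y down, z forward; pixel columns grow to the right and rows downward; lengths in mm; the calibration is good to about 2 mm. A picture is of the moment at which its call begins. There is no depth.
- arm.hand_in(): hands the job in, once; it reports no verdict.
The state is a dict: "time": time; "q": joint angles; "joint_vel": joint speeds; "tau": joint torques, N m; "tool_pos": TCP position; "orientation": TCP orientation; "force": force on the tool from outside, world axes, zero at the start; "torque": the same for the moment, N m; "finger_gap": finger opening in mm.
Only numpy, scipy, OpenCV 4.12 (cv2) and the standard library are available. Lean on these libraries where they do the work, as an engineer would, in place of code of your own. Each camera call takes 0.05 s, during which the arm holds its last target.

## Working session

There is one attempt and no reset: what is moved stays moved. The work goes in short steps, Python scripts to look and compute and a shell command to move; the robot and the scene stay as the last step left them, time stands still between calls to the robot, and variables do not carry over. Pictures are saved under pics/ and viewed, and the job is handed in when it is done.

```bash
mkdir -p pics; ls; python3 - <<'E'
from plant import arm,capture
import cv2
print(arm.read_state(), arm.tcp_to_grasp)
for n in ["scene","side","wrist"]:
    c=capture(n); cv2.imwrite(f"pics/{n}0.png",c["color"][:,:,::-1])
    print(n,c["vfov"],c["cx"],c["cy"],c["position"],c["orientation"])
E
```

```text
pics
{'time': 0.0, 'q': array([-1.25957894,  0.43520804,  0.02500673,  1.57409523, -0.01161266,
        1.13398648, -0.07510651]), 'joint_vel': array([ 0.00141903,  0.00062595,  0.00031595, -0.00090883,  0.00103131,
       -0.00019995,  0.00020835]), 'tau': array([-5.13853195e-05, -6.70453548e+01,  1.02470811e+00, -3.16221821e+01,
        1.55456853e-02,  1.19546711e-02, -2.43985461e-06]), 'tool_pos': array([251.18223895, 571.75960865, 230.53635401]), 'orientation': array([ 2.05490392e-01,  9.78658826e-01, -7.70817168e-04, -8.84665380e-05]), 'force': array([ 0.11959206,  0.49791327, -0.3348923 ]), 'torque': array([-0.04832444,  0.00716586, -0.01034682]), 'finger_gap': 85.64283615093215} 18.700000000000003
scene 44.363062042879406 243.6223643145916 197.8085654255638 [1288.90699706 -230.54524184 1300.53186762] [ 0.76653214  0.57765187 -0.16342724 -0.22811913]
side 46.48670444110347 245.68270590534829 196.29979549026692 [  68.93365958 -967.31380605 1160.85875884] [ 0.90102857 -0.21886914  0.08367573 -0.36502355]
wrist 59.850135763624394 255.69002620754338 193.14686267642648 [184.47648711 602.12274165 374.23844253] [0.82868337 0.54100168 0.07746044 0.12083435]
```

View pics/scene0.png

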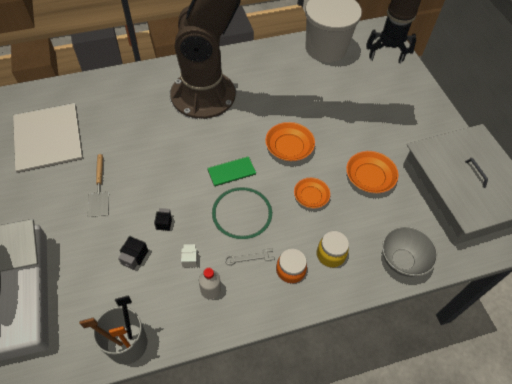

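View pics/side0.png

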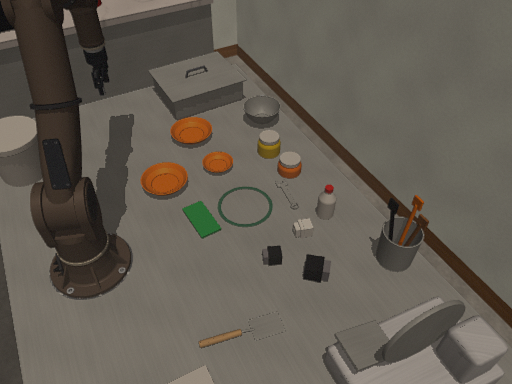

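View pics/wrist0.png

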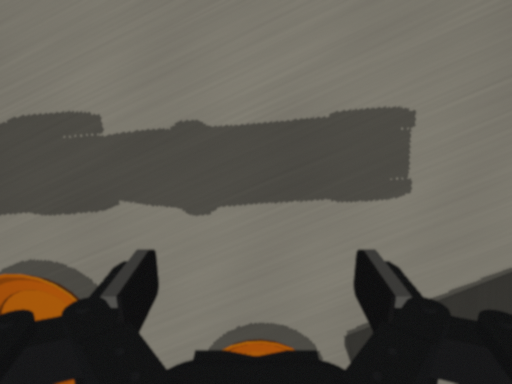

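The small orange dish is at (312,193) in the scene view, the tape circle at (242,213), and the smaller black foot at (163,219). The larger black foot, at (133,251), and the white one are decoys. Next I'll measure positions and zoom in on the foot.

```bash
cat > h.py <<'E'
import numpy as np,cv2
from scipy.spatial.transform import Rotation as R
from plant import arm,capture
def cast(c,uv,z):
    uv=np.atleast_2d(np.array(uv,float)); f=c["color"].shape[0]/2/np.tan(np.radians(c["vfov"])/2)
    d=np.c_[(uv[:,0]-c["cx"])/f,(uv[:,1]-c["cy"])/f,np.ones(len(uv))]
    d=R.from_quat(c["orientation"]).apply(d); p=np.array(c["position"])
    return p+d*((z-p[2])/d[:,2])[:,None]
def proj(c,P):
    f=c["color"].shape[0]/2/np.tan(np.radians(c["vfov"])/2)
    q=R.from_quat(c["orientation"]).inv().apply(np.atleast_2d(P)-np.array(c["position"]))
    return np.c_[q[:,0]/q[:,2]*f+c["cx"],q[:,1]/q[:,2]*f+c["cy"]]
def hsv(c): return cv2.cvtColor(c["color"],cv2.COLOR_RGB2HSV)
def blobs(m,amin=60):
    cs,_=cv2.findContours(m.astype(np.uint8),cv2.RETR_EXTERNAL,cv2.CHAIN_APPROX_NONE)
    return [k[:,0,:] for k in cs if cv2.contourArea(k)>amin]
def circ(P):
    A=np.c_[2*P[:,:2],np.ones(len(P))]; s=np.linalg.lstsq(A,(P[:,:2]**2).sum(1),rcond=None)[0]
    return s[:2],np.sqrt(s[2]+s[:2]@s[:2])
E
python3 - <<'E'
from h import *
for n in ["scene","side"]:
    c=capture(n);h=hsv(c)
    o=(h[...,0]<14)&(h[...,1]>170)&(h[...,2]>120)
    for b in blobs(o,100):
        print(n,"orange",b.mean(0).round(),*[np.round(x,1) for x in circ(cast(c,b,24))])
    g=(h[...,0]>50)&(h[...,0]<95)&(h[...,1]>90)
    for b in blobs(g,100):
        print(n,"green",b.mean(0).round(),*[np.round(x,1) for x in circ(cast(c,b,0))])
    for b in blobs(h[...,2]<50,60):
        P=cast(c,b.mean(0),22)[0]
        if P[0]>250: print(n,"black",b.mean(0).round(),P.round())
    u,v=(163,219) if n=="scene" else (272,256)
    cv2.imwrite(f"pics/{n}1.png",cv2.resize(c["color"][v-30:v+30,u-40:u+40,::-1],None,fx=10,fy=10,interpolation=cv2.INTER_CUBIC))
print(arm.read_state()["time"])
E
```

```text
scene orange [312. 192.] [549.3 233. ] 55.8
scene orange [372. 172.] [524.9 456.8] 83.2
scene orange [290. 141.] [326.9 234.5] 83.2
scene green [241. 215.] [545.7  -3.2] 91.1
scene green [231. 171.] [378.8   8.2] 62.7
scene black [102. 341.] [ 843. -481.   22.]
scene black [126. 315.] [ 791. -408.   22.]
scene black [472. 294.] [1002.  553.   22.]
scene black [135. 252.] [ 603. -354.   22.]
scene black [163. 221.] [ 523. -252.   22.]
side orange [164. 179.] [334.8 239.6] 82.5
side orange [217. 162.] [548.4 229.5] 54.9
side orange [191. 130.] [533.6 462. ] 82.3
side green [201. 219.] [385.5  12. ] 65.6
side black [313. 268.] [ 606. -351.   22.]
side black [274. 255.] [ 524. -254.   22.]
side black [392. 219.] [ 949. -304.   22.]
side black [98. 68.] [ 315. 1130.   22.]
0.25
```

View pics/scene1.png

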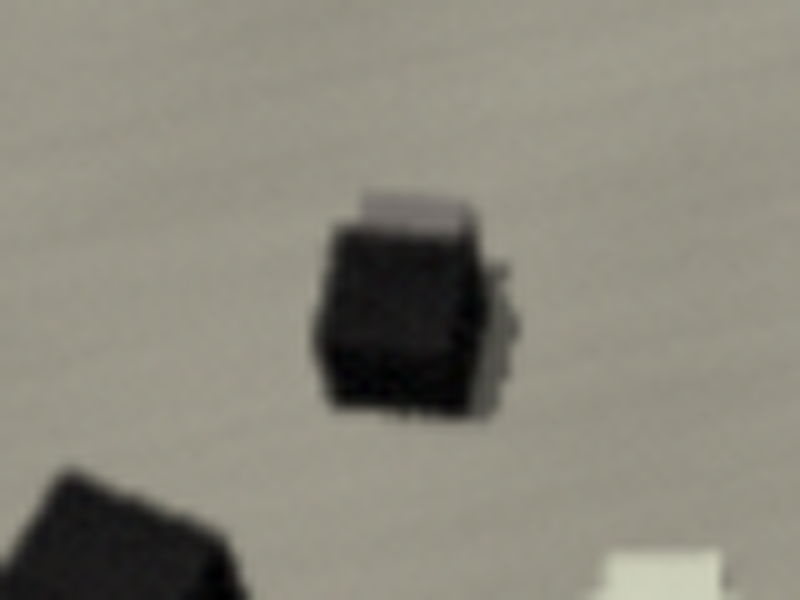

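View pics/side1.png

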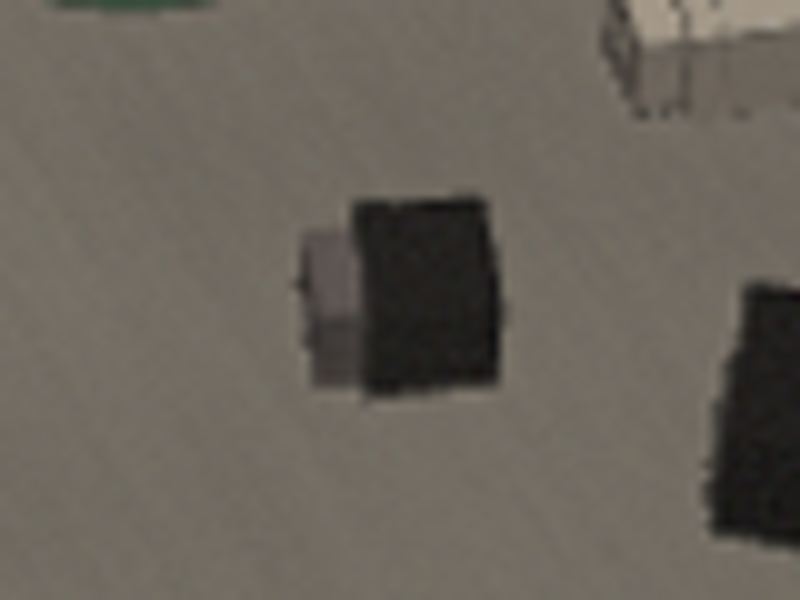

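```bash
python3 - <<'E'
from h import *
for n in ["scene","side"]:
    c=capture(n);h=hsv(c)
    g=(h[...,0]>40)&(h[...,0]<95)&(h[...,1]>60)
    ys,xs=np.nonzero(g); P=cast(c,np.c_[xs,ys],0)
    s=np.hypot(P[:,0]-546,P[:,1]+2); k=(s<105)&(s>75)
    print(n,"ring",circ(P[k]),k.sum())
S=capture("scene");D=capture("side")
def z(u0,v0,p): return np.array([[u0+a/10-.5,v0+b/10-.5] for a,b in p])
ps=z(123,189,[(335,228),(470,235)]);  # block top near edge (neck side)
print("scene block top neck-side",cast(S,ps,44).round(1))
print("scene neck top far edge",cast(S,z(123,189,[(362,192),(472,205)]),39).round(1))
print("scene block top far edge",cast(S,z(123,189,[(322,340),(470,350)]),44).round(1))
print("scene closed end bottom",cast(S,z(123,189,[(333,405),(470,413)]),0).round(1))
print("side top +y edge",cast(D,z(232,226,[(355,200),(487,198)]),44).round(1))
print("side bottom -y edge",cast(D,z(232,226,[(368,393),(497,383)]),0).round(1))
print("side neck end",cast(D,z(232,226,[(303,232)]),39).round(1))
E
```

```text
scene ring (array([545.62561296,  -3.22088109]), np.float64(91.06662309086012)) 422
side ring (array([546.95542085,  -2.92050414]), np.float64(91.17203438037382)) 297
scene block top neck-side [[ 496.1 -266.    44. ]
 [ 510.  -226.3   44. ]]
scene neck top far edge [[ 482.3 -255.6   39. ]
 [ 496.3 -223.5   39. ]]
scene block top far edge [[ 534.5 -277.1   44. ]
 [ 550.2 -234.4   44. ]]
scene closed end bottom [[ 532.1 -279.7    0. ]
 [ 546.6 -239.     0. ]]
side top +y edge [[ 512.6 -225.1   44. ]
 [ 549.7 -243.5   44. ]]
side bottom -y edge [[ 496.7 -264.4    0. ]
 [ 534.6 -279.8    0. ]]
side neck end [[ 494.  -225.2   39. ]]
```

```bash
python3 -m inch '0 0 0 0 0 0 -8; 0 0 0 0 0 0 -16; 0 0 0 0 0 0 -23.7' 20; python3 - <<'E'
from h import *
s=arm.read_state();print(s["tool_pos"],R.from_quat(s["orientation"]).as_matrix().round(3),s["q"].round(3),s["time"])
E
```

```text
time: 0.75
tool_pos: [251.3, 572.2, 231.2]
orientation: [-0.003, 1.0, -0.0, 0.0]
force: [0.8, 1.1, -0.3]
finger_gap: 43.7
[251.2560019  572.22369109 231.2469769 ] [[-1.    -0.006  0.   ]
 [-0.006  1.    -0.   ]
 [-0.    -0.    -1.   ]] [-1.196  0.438 -0.068  1.567  0.032  1.138  0.305] 0.75
```

```bash
python3 -m inch '0 -0.3 -0.341 0 0 0 0;0 -0.3 -0.341 0 0 0 0;0 -0.3 -0.341 0 0 0 0;0 -0.3 -0.341 0 0 0 0;0 -0.3 -0.341 0 0 0 0;0 -0.3 -0.341 0.03 0 0 0;0 -0.3 -0.341 0.06 0 0 0;0 -0.3 -0.341 0.09 0 0 0;0 -0.3 -0.341 0.12 0 0 0;0 -0.3 -0.341 0.14 0 0 0;0 -0.3 -0.341 0.14 0 0 0'; python3 - <<'E'
from h import *
c=capture("wrist");cv2.imwrite("pics/w1.png",c["color"][:,:,::-1])
s=arm.read_state();print(s["tool_pos"],s["q"].round(3))
E
```

```text
time: 1.85
tool_pos: [552.9, 227.9, 87.0]
orientation: [-0.0, 1.0, -0.002, -0.002]
force: [-0.6, 0.3, -0.8]
finger_gap: -0.1
[552.63536461 229.03601606  87.3972099 ] [-0.514  0.545  0.045  1.792 -0.03   0.812  1.117]
```

View pics/w1.png

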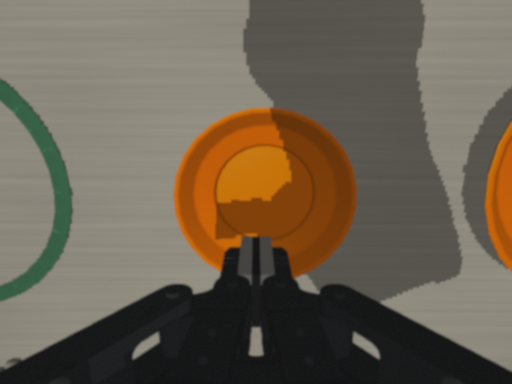

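The wrist view shows the closed fingers over the dish, which is at about (265,190), with the ring to the left. Next I'll lower them into the dish.

```bash
python3 -m inch '0 0.003 0 0.04 0 0 0;0 0.003 0 0.065 0 0 0;0 0.003 0 0.078 0 0 0;0 0.003 0 0.078 0 0 0'
```

```text
time: 2.3
tool_pos: [548.4, 229.8, 9.1]
orientation: [-0.002, 1.0, -0.002, -0.003]
force: [-0.8, -0.4, 0.0]
finger_gap: -0.3
```

```bash
python3 -m inch '0 0 -0.01 0 0 0 0;0 0 -0.02 0 0 0 0;0 0 -0.03 0 0 0 0;0 0 -0.05 0 0 0 0;0 0 -0.07 0 0 0 0;0 0 -0.09 0 0 0 0;0 0 -0.11 0 0 0 0;0 0 -0.13 0 0 0 0;0 0 -0.15 0 0 0 0;0 0 -0.165 0 0 0 0;0 0 -0.175 0 0 0 0;0 0 -0.18 0 0 0 0'
cat > dish.py <<'E'
from h import *
for n in ["scene","side"]:
    c=capture(n);h=hsv(c)
    o=(h[...,0]<14)&(h[...,1]>170)&(h[...,2]>100)
    ys,xs=np.nonzero(o);P=cast(c,np.c_[xs,ys],24);
    for b in blobs(o,60):
        x,r=circ(cast(c,cv2.convexHull(b)[:,0],24))
        if abs(x[0]-545)<60 and -80<x[1]<320: print(n,x.round(1),r.round(1))
    u,v=(250,200)
    cv2.imwrite(f"pics/{n}_d.png",cv2.resize(c["color"][v-100:v+100,u-130:u+130,::-1],None,fx=3,fy=3))
E
python3 dish.py
```

```text
time: 3.5
tool_pos: [549.6, 49.3, 10.5]
orientation: [-0.001, 1.0, -0.002, -0.002]
force: [-0.6, 4.1, 5.7]
finger_gap: -0.1
scene [550.6  82.7] 56.8
side [535.3  83.9] 48.4
```

View pics/scene_d.png

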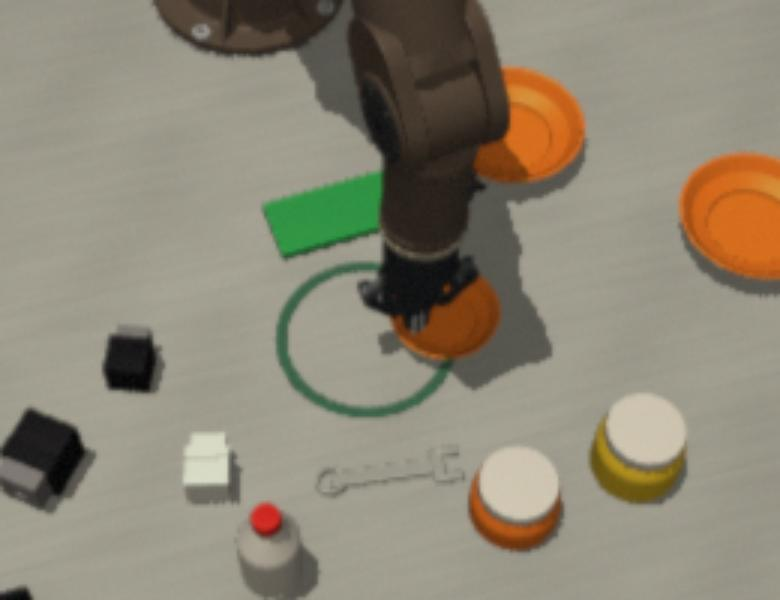

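```bash
python3 -m inch '0 0 -0.01 0 0 0 0;0 0 -0.02 0 0 0 0;0 0 -0.03 0 0 0 0;0 0 -0.04 0 0 0 0;0 0 -0.05 0 0 0 0;0 0 -0.06 0 0 0 0;0 0 -0.07 0 0 0 0;0 0 -0.077 0 0 0 0;0 0 -0.083 0 0 0 0;0 0 -0.086 0 0 0 0;0 0 -0.086 0 0 0 0'
python3 dish.py
```

```text
time: 4.7
tool_pos: [549.7, -37.4, 10.7]
orientation: [-0.001, 1.0, -0.002, -0.003]
force: [0.3, -0.7, 1.5]
finger_gap: -0.0
scene [550.8  -4.3] 57.0
side [541.1  -5.6] 51.3
```

View pics/scene_d.png

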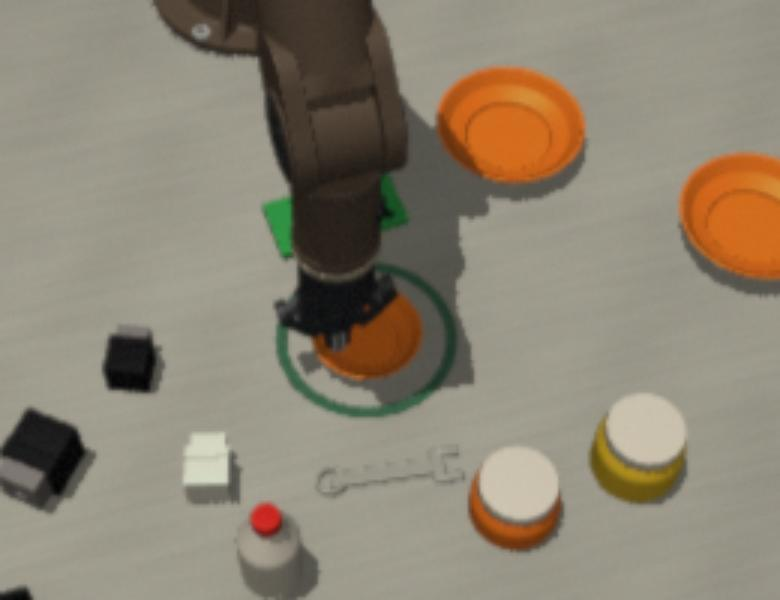

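The dish is at about (546–551, -4), well inside the ring (546,-3). I'll back off the wall, lift out and go above the foot.

```bash
python3 -m inch '0 0 0.008 0 0 0 0;0 0 0.01 -0.02 0 0 0;0 0 0.01 -0.06 0 0 0;0 0 0.01 -0.10 0 0 0;0 0 0.01 -0.13 0 0 0;0 0 0.01 -0.15 0 0 0'
python3 dish.py
python3 -m inch '0.07 0.03 -0.04 0 0 0 5;0.07 0.05 -0.08 0 0 0 10;0.07 0.06 -0.12 0 0 0 15;0.07 0.07 -0.16 0 0 0 20;0.07 0.08 -0.2 0 0 0 20;0.07 0.08 -0.205 0 0 0 20;0.07 0.08 -0.205 0 0 0 20'
python3 - <<'E'
from h import *
c=capture("wrist");cv2.imwrite("pics/w2.png",c["color"][:,:,::-1])
s=arm.read_state();print(s["tool_pos"],s["q"].round(3),R.from_quat(s["orientation"]).as_matrix().round(3))
E
```

```text
time: 5.4
tool_pos: [551.0, -25.3, 162.9]
orientation: [-0.002, 1.0, -0.002, -0.001]
force: [0.2, 0.3, 0.3]
finger_gap: 0.2
scene [551.2  -4.6] 57.4
side [549.7  -6.6] 57.8
time: 6.2
tool_pos: [471.9, -231.3, 163.3]
orientation: [0.173, 0.985, -0.002, -0.001]
force: [-0.1, -0.8, 0.4]
finger_gap: 70.2
[ 472.55230609 -229.64800629  163.37564147] [ 0.228  0.344  0.156  1.911 -0.063  0.892  1.639] [[-0.941  0.339 -0.002]
 [ 0.339  0.941 -0.003]
 [ 0.001 -0.003 -1.   ]]
```

View pics/w2.png

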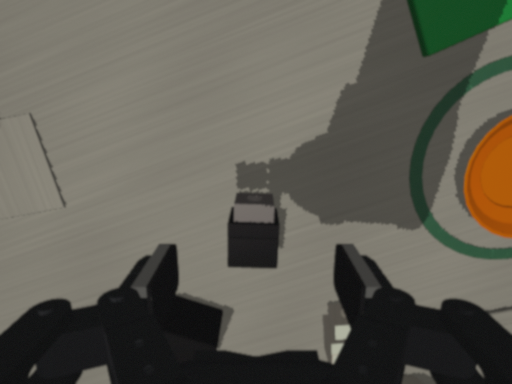

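```bash
python3 - <<'E'
from h import *
c=capture("wrist")
cv2.imwrite("pics/w2z.png",cv2.resize(c["color"][170:290,190:330,::-1],None,fx=5,fy=5,interpolation=cv2.INTER_CUBIC))
s=arm.read_state();M=R.from_quat(s["orientation"]).as_matrix()
print(proj(c,np.array([[523,-252,44]])), (M.T@(np.array([523,-252,22])-s["tool_pos"])).round(1), np.array(c["position"]).round())
E
```

```text
[[251.10914555 249.02916708]] [-55.   -4.4 141.5] [ 404. -204.  307.]
```

View pics/w2z.png

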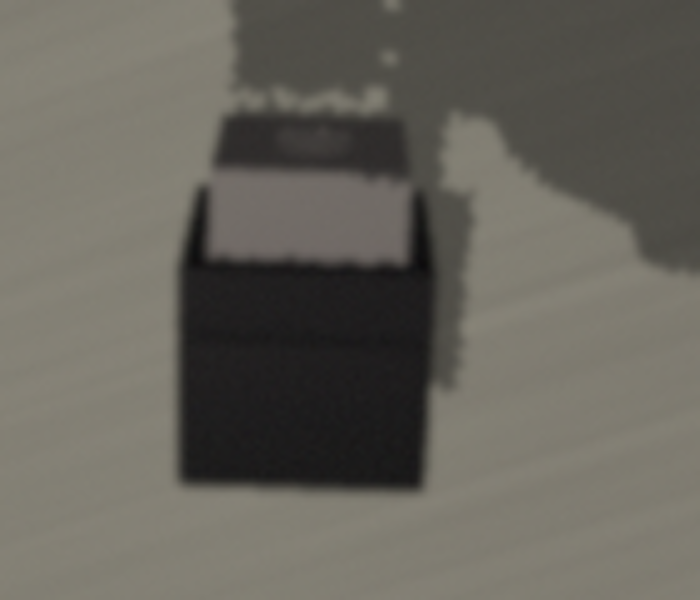

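The wrist view shows the block's top face centred at about (251,245), the neck and hole pointing up in the image, and the jaws square to the axis. I'll tilt 45° to the pre-grasp pose.

```bash
python3 -m inch '0.07 0.005 -0.004 0.01 0 -8 0;0.07 0.005 -0.004 0.02 0 -16 0;0.07 0.005 -0.004 0.035 0 -24 0;0.07 0.005 -0.004 0.05 0 -32 0;0.07 0.005 -0.004 0.07 0 -40 0;0.07 0.005 -0.004 0.08 0 -45 0;0.07 0.005 -0.004 0.08 0 -45 0'
cat > st.py <<'E'
from h import *
s=arm.read_state();M=R.from_quat(s["orientation"]).as_matrix()
print(s["tool_pos"].round(1),s["q"].round(3),s["finger_gap"].round(1),s["force"].round(1));print(M.round(3))
E
python3 st.py;python3 - <<'E'
from h import *
s=arm.read_state();M=R.from_quat(s["orientation"]).as_matrix()
print((M.T@(np.array([521.5,-251.8,26])-s["tool_pos"])).round(1))
E
```

```text
time: 7.0
tool_pos: [486.6, -204.2, 125.8]
orientation: [0.166, 0.958, -0.018, 0.232]
force: [1.6, 0.1, -0.1]
finger_gap: 69.8
[  1.1 -37.9 109.6]Traceback (most recent call last):
  File "st.py", line 3, in <module>
    print(s["tool_pos"].round(1),s["q"].round(3),s["finger_gap"].round(1),s["force"].round(1));print(M.round(3))
                                                 ^^^^^^^^^^^^^^^^^^^^^
AttributeError: 'float' object has no attribute 'round'
```

```bash
sed -i 's/s\["finger_gap"\].round(1)/s["finger_gap"]/' st.py; python3 st.py
```

```text
[ 486.6 -204.2  125.8] [ 0.044  0.242  0.327  2.358 -0.962  0.146  2.5  ] 69.76808035869573 [ 1.6  0.1 -0.1]
[[-0.838  0.326  0.439]
 [ 0.309  0.945 -0.111]
 [-0.451  0.043 -0.892]]
```

```bash
cat > kin.py <<'E'
import numpy as np
from scipy.spatial.transform import Rotation as R
D=[([-1.25958,.43521,.02501,1.5741,-.01161,1.13399,-.07511],[251.18,571.76,230.54],[.20549,.97866,-.00077,-.00009]),
([-1.196,.438,-.068,1.567,.032,1.138,.305],[251.26,572.22,231.25],[-.003,1,0,0]),
([-.514,.545,.045,1.792,-.03,.812,1.117],[552.6,229.0,87.4],[0,1,-.002,-.002]),
([.228,.344,.156,1.911,-.063,.892,1.639],[472.55,-229.65,163.38],[.173,.985,-.002,-.001]),
([.044,.242,.327,2.358,-.962,.146,2.5],[486.6,-204.2,125.8],[.166,.958,-.018,.232])]
def fk(q,p,s,full=False):
    yaw,d1,d3,a3,d5,a5,d7,a1,y7,a6=p
    T=np.zeros(3);A=R.identity();pts=[]
    ax=['z','y','z','y','z','y','z']
    off=[[0,0,0],[a1,0,d1],[0,0,0],[a3,0,d3],[a5,0,0],[0,0,d5],[a6,0,0]]
    A=R.from_euler('z',yaw)
    for i in range(7):
        T=T+A.apply(off[i]); pts.append(T); A=A*R.from_euler(ax[i],s[i]*q[i])
    T=T+A.apply([0,0,d7]); A=A*R.from_euler('z',y7)
    pts.append(T)
    return (T,A,pts) if full else (T,A)
E
cat > fit.py <<'E'
from kin import *
import itertools
from scipy.optimize import least_squares
best=[]
def res(p,s):
    o=[]
    for q,x,k in D:
        T,A=fk(q,p,s); o+=list((T-x)/3); o+=list((A.inv()*R.from_quat(k)).as_rotvec()*100)
    return np.array(o+list((np.array(p)[[3,5,7,9]])/30))
for s in itertools.product([1,-1],repeat=7):
    if s[1]!=1 or s[3]!=1 or s[5]!=1: continue
    for y in (np.pi/2,-np.pi/2,0,np.pi):
        r=least_squares(res,[0,330,400,0,400,0,300,0,y,0],args=(s,),loss='soft_l1',max_nfev=100)
        best.append((r.cost,s,r.x))
best.sort(key=lambda b:b[0])
for b in best[:4]: print(round(b[0],3),b[1],b[2].round(3))
b=best[0]; print(res(b[2],b[1]).reshape(-1)[:30].round(2))
np.savez("kin.npz",p=b[2],s=b[1])
E
python3 fit.py
```

```text
5.132 (-1, 1, -1, 1, -1, 1, -1) [-8.70000e-02  2.85005e+02  5.41286e+02  1.28820e+01  4.23416e+02
 -8.10400e+00  3.67341e+02 -5.79400e+00 -4.24970e+01 -3.41900e+00]
5.132 (-1, 1, -1, 1, -1, 1, -1) [-8.70000e-02  2.85005e+02  5.41286e+02  1.28820e+01  4.23416e+02
 -8.10400e+00  3.67341e+02 -5.79400e+00 -7.65063e+02 -3.41900e+00]
5.132 (-1, 1, -1, 1, -1, 1, -1) [-8.70000e-02  2.85005e+02  5.41286e+02  1.28820e+01  4.23416e+02
 -8.10400e+00  3.67341e+02 -5.79400e+00  4.54680e+01 -3.41900e+00]
5.132 (-1, 1, -1, 1, -1, 1, -1) [-8.70000e-02  2.85005e+02  5.41286e+02  1.28820e+01  4.23416e+02
 -8.10400e+00  3.67341e+02 -5.79400e+00  1.48500e+00 -3.41900e+00]
[ 0.32 -0.43  0.04 -0.   -0.01 -0.19  0.29  0.28  0.26 -0.04  0.01 -0.27
 -0.27 -0.   -0.36  0.   -0.16 -0.1   0.53  1.76 -0.04  0.1   0.03 -0.06
 -0.06 -0.11  0.09 -3.97  0.18  0.79]
```

```bash
cat > plan.py <<'E'
from kin import *
from scipy.optimize import least_squares
k=np.load("kin.npz");P=k["p"];S=k["s"]
lo=np.array([-2.62,-.44,-1.27,.08,-1.32,.12,-2.74]);hi=np.array([2.62,2.09,1.32,2.57,4.46,2,2.74])
m=0.1
def ik(x,A,q0,w=0.02):
    q0=np.clip(q0,lo+m+.01,hi-m-.01)
    def f(q):
        T,B=fk(q,P,S); return np.r_[(T-x)/5,(B.inv()*A).as_rotvec()*50,w*(q-q0)]
    r=least_squares(f,q0,bounds=(lo+m,hi-m),max_nfev=60)
    return r.x, np.abs(f(r.x)[:6]).max()
def grasp_pose(th,sgn):
    az=np.radians(160);h=np.array([np.cos(az),np.sin(az),0]);out=-h
    a=np.array([0,0,-np.cos(th)])+np.sin(th)*out
    y=sgn*np.array([np.cos(az-np.pi/2),np.sin(az-np.pi/2),0]);xx=np.cross(y,a)
    A=R.from_matrix(np.c_[xx,y,a]); return np.array([521.5,-251.8,26])+18.7*a,A,A.inv().apply(h)
def final_pose(ht,psi,z):
    # tool orientation with h_tool=ht up, a azimuth psi
    a_ang=ht[2]; # a.h
    c=a_ang; s=np.sqrt(1-c*c); a=np.array([s*np.cos(psi),s*np.sin(psi),c])
    sgn=1 if ht[0]>0 else -1
    up=np.array([0,0,1.]); xx=(up-c*a)/s*sgn
    A=R.from_matrix(np.c_[xx,np.cross(a,xx),a]); return np.array([549,-5,z])+18.7*a,A
E
python3 - <<'E'
from plan import *
cur=np.array([.044,.242,.327,2.358,-.962,.146,2.5]);c2=np.array([.228,.344,.156,1.911,-.063,.892,1.639])
rng=np.random.default_rng(0)
for sgn in (1,-1):
  for th in (0,10,20,30):
    x,A,ht=grasp_pose(np.radians(th),sgn)
    b0=c2.copy()
    if sgn<0:b0[6]-=np.pi
    qg,e=ik(x,A,b0)
    print("grasp",sgn,th,round(e,2),qg.round(2))
    if e>1: continue
    for psi in range(-180,180,30):
      X,B=final_pose(ht,np.radians(psi),150)
      bb=None
      for t in range(8):
        q0=qg if t==0 else rng.uniform(lo,hi)
        q,e=ik(X,B,q0)
        if e<1:
          d=np.abs(q-qg).max()
          if bb is None or d<bb[0]: bb=(d,q)
      if bb: print("   psi",psi,bb[0].round(2),bb[1].round(2), "elb/wr z",[round(p[2]) for p in fk(bb[1],P,S,True)[2]][3:6])
E
```

```text
grasp 1 0 0.0 [ 0.28  0.63  0.11  1.89 -0.11  0.62  1.68]
   psi -120 1.27 [-0.77  1.27  0.57  1.25  0.49  1.89  2.27] elb/wr z [433, 437, 152]
   psi -90 1.07 [-0.78  1.07  0.2   1.68  0.95  1.66  1.91] elb/wr z [534, 537, 153]
   psi -60 1.43 [-1.03  1.02  0.35  2.12  1.32  1.29  1.59] elb/wr z [558, 558, 153]
   psi 60 0.99 [ 1.17  1.18 -0.75  2.11 -1.1   0.94  1.21] elb/wr z [481, 481, 153]
   psi 90 0.93 [ 0.75  1.11 -0.39  1.66 -0.85  1.56  0.96] elb/wr z [516, 519, 153]
   psi 120 1.22 [ 0.71  1.37 -0.83  1.24 -0.33  1.84  0.53] elb/wr z [385, 389, 152]
grasp 1 10 0.0 [ 0.34  0.57  0.05  2.05 -0.13  0.35  1.72]
   psi -120 1.55 [-0.6   1.11  0.24  1.29  0.6   1.89  2.08] elb/wr z [512, 517, 213]
   psi -90 1.24 [-0.72  0.96  0.12  1.71  0.95  1.58  1.93] elb/wr z [585, 589, 214]
   psi -60 1.47 [-0.96  0.87  0.28  2.15  1.34  1.22  1.67] elb/wr z [623, 624, 214]
   psi 60 1.05 [ 1.06  0.97 -0.62  2.14 -1.18  0.95  1.19] elb/wr z [581, 582, 214]
   psi 90 0.98 [ 0.89  1.08 -0.64  1.7  -0.64  1.32  0.77] elb/wr z [532, 535, 213]
   psi 120 1.4 [ 0.73  1.29 -0.87  1.28 -0.23  1.7
[... 1219 characters left out ...]
9 [ 0.55  1.16 -0.46  1.28 -0.48  1.84 -2.37] elb/wr z [493, 498, 213]
grasp -1 20 0.68 [ 0.14  0.57  0.31  2.18 -1.22  0.22 -0.36]
   psi -120 1.4 [-0.98  1.3   1.1   1.35 -0.01  1.62 -0.51] elb/wr z [423, 426, 271]
   psi -90 1.46 [-1.25  1.17  1.05  1.75  0.24  1.07 -0.54] elb/wr z [491, 493, 271]
   psi -60 1.76 [-1.5   1.17  1.16  2.18  0.54  0.42 -0.67] elb/wr z [492, 493, 271]
   psi 60 1.66 [ 0.93  0.79 -0.49  2.16 -1.22  0.95 -2.02] elb/wr z [656, 658, 272]
   psi 90 1.79 [ 0.51  0.86 -0.08  1.73 -0.9   1.49 -2.15] elb/wr z [628, 633, 272]
   psi 120 1.72 [ 0.25  1.01  0.1   1.34 -0.69  1.9  -2.09] elb/wr z [562, 567, 272]
grasp -1 30 7.93 [ 0.2   0.54  0.26  2.17 -1.22  0.22 -0.34]
```

The 45° tilt hits the q6 limit. My fitted kinematic model shows that an almost vertical grasp, finished with the tool sideways (pointing to -y), is comfortably inside the ranges, so I'll go back to an 8° tilt.

```bash
cat > rel.py <<'E'
from plan import *
from plant import arm
def rel(x,A):
    s=arm.read_state();B=R.from_quat(s["orientation"])
    return (B.inv().apply(x-s["tool_pos"])/1000).round(4),np.degrees((B.inv()*A).as_rotvec()).round(1)
E
python3 - <<'E'
from rel import *
x,A,ht=grasp_pose(np.radians(8),1)
a=A.apply([0,0,1]); print(rel(x-100*a,A))
x,A0,_=grasp_pose(0,1);print(rel(x-140*a,A0))
E
```

```text
(array([-0.0251, -0.0342,  0.0327]), array([ 2.6, 18.8,  0.2]))
(array([-0.0356, -0.0324, -0.0061]), array([ 2.6, 26.8,  0.4]))
```

```bash
python3 -m inch '0.07 -0.01 -0.01 -0.002 0.8 8 0;0.07 -0.02 -0.02 -0.004 1.6 16 0;0.07 -0.03 -0.03 -0.006 2.6 24 0;0.07 -0.036 -0.032 -0.006 2.6 26.8 0.4;0.07 -0.036 -0.032 -0.006 2.6 26.8 0.4;0.07 -0.036 -0.032 -0.006 2.6 26.8 0.4'; python3 st.py; python3 - <<'E'
from rel import *
x,A,ht=grasp_pose(np.radians(8),1)
a=A.apply([0,0,1]); print(rel(x-100*a,A),rel(x,A))
E
```

```text
time: 7.6
tool_pos: [504.9, -243.3, 144.7]
orientation: [0.172, 0.985, -0.0, -0.0]
force: [-0.8, 0.1, -0.4]
finger_gap: 69.8
[ 504.9 -243.3  144.7] [-0.212  0.517  0.815  1.883 -0.461  0.941  2.043] 69.83328895525823 [-0.8  0.1 -0.4]
[[-0.941  0.339 -0.001]
 [ 0.339  0.941 -0.   ]
 [ 0.001 -0.001 -1.   ]]
(array([-0.0072, -0.0023,  0.0382]), array([-0. , -8. ,  0.2])) (array([-0.0212, -0.0023,  0.1372]), array([-0. , -8. ,  0.2]))
```

```bash
python3 -m inch '0.07 -0.007 -0.002 0.03 0 -8 0;0.07 -0.007 -0.002 0.04 0 -8 0;0.07 -0.012 -0.002 0.075 0 -8 0;0.07 -0.016 -0.002 0.105 0 -8 0;0.07 -0.019 -0.002 0.125 0 -8 0;0.07 -0.021 -0.002 0.136 0 -8 0;0.07 -0.021 -0.002 0.136 0 -8 0'; python3 st.py; python3 - <<'E'
from h import *
for n in ["wrist","side"]:
    c=capture(n);im=c["color"][:,:,::-1]
    if n=="side": im=cv2.resize(im[200:320,200:360],None,fx=5,fy=5)
    cv2.imwrite(f"pics/{n}3.png",im)
E
```

```text
time: 8.3
tool_pos: [522.5, -251.3, 8.0]
orientation: [0.172, 0.983, -0.012, 0.068]
force: [-0.3, 0.5, 1.2]
finger_gap: 69.8
[ 522.5 -251.3    8. ] [-0.034  0.647  0.554  2.051 -0.752  0.494  2.292] 69.84865507517243 [-0.3  0.5  1.2]
[[-0.932  0.339  0.129]
 [ 0.336  0.941 -0.047]
 [-0.137 -0.    -0.991]]
```

View pics/wrist3.png

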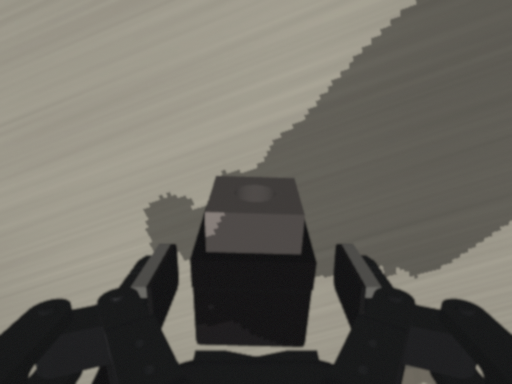

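View pics/side3.png

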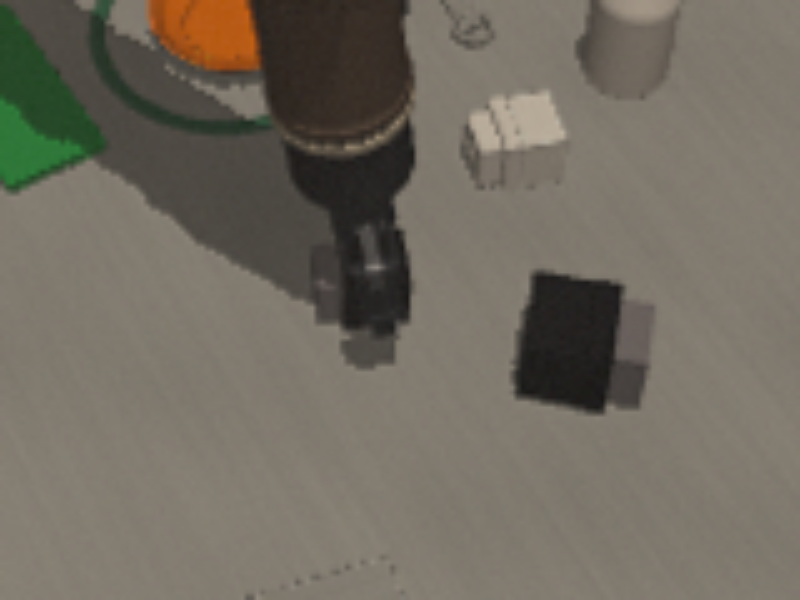

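The foot sits centred between the pads (wrist view, block about 195–310 px wide, hole at (255,193)). I'll close on it and lift.

```bash
python3 -m inch '0.03 0 0 0 0 0 0;0.03 0 0 0 0 0 0;0.03 0 0 0 0 0 0;0.03 0 0 0 0 0 0;0.03 0 0 0 0 0 0' 60; python3 -m inch '0.03 0 0 -0.02 0 0 0;0.03 0 0 -0.05 0 0 0;0.03 0 0 -0.09 0 0 0;0.03 0 0 -0.13 0 0 0;0.03 0 0 -0.16 0 0 0;0.03 0 0 -0.18 0 0 0;0.03 0 0 -0.18 0 0 0'; python3 st.py; python3 - <<'E'
from h import *
c=capture("wrist");cv2.imwrite("pics/w4.png",c["color"][:,:,::-1])
E
```

```text
time: 8.9
tool_pos: [524.3, -252.4, 10.9]
orientation: [0.172, 0.983, -0.012, 0.07]
force: [-1.8, 1.9, 9.1]
finger_gap: 43.1
time: 9.6
tool_pos: [501.3, -244.4, 192.1]
orientation: [0.172, 0.982, -0.012, 0.072]
force: [-0.5, 0.8, -0.9]
finger_gap: 42.7
[ 501.3 -244.4  192.1] [-0.309  0.366  0.888  1.967 -0.423  0.832  2.02 ] 42.73980401834408 [-0.5  0.8 -0.9]
[[-0.931  0.339  0.138]
 [ 0.335  0.941 -0.049]
 [-0.146  0.001 -0.989]]
```

View pics/w4.png

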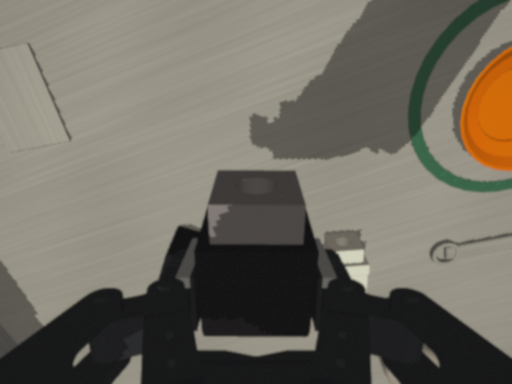

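```bash
python3 - <<'E'
from rel import *
s=arm.read_state();q=s["q"];B=R.from_quat(s["orientation"])
T,_=fk(q,P,S);print("fk err",(T-s["tool_pos"]).round(1))
ht=np.array([np.cos(np.radians(8.3)),0,-np.sin(np.radians(8.3))])
for psi in (-90,-75,-60,-105,90,75,60):
    X,A=final_pose(ht,np.radians(psi),155)
    rv=(B.inv()*A).as_rotvec(); qq=q.copy();ok=[]
    for t in np.linspace(0,1,21)[1:]:
        qq,e=ik(s["tool_pos"]+t*(X-s["tool_pos"]),B*R.from_rotvec(rv*t),qq,0.5); ok.append(e)
    t_,r_=rel(X,A)
    print(psi,"max err",max(ok).round(2),ok[-1].round(2),qq.round(2),"rel",t_,r_,np.linalg.norm(r_).round())
E
```

```text
fk err [-18.3  -6.3  -2.2]
-90 max err 0.0 0.0 [-1.11  1.12  0.72  1.71  0.61  1.29  2.25] rel [0.0345 0.2234 0.0338] [ 70.7  58.8 -94.8] 132.0
-75 max err 0.0 0.0 [-1.27  1.11  0.81  1.93  0.75  1.    2.15] rel [0.0303 0.2256 0.0344] [  79.5   49.2 -106.6] 142.0
-60 max err 0.0 0.0 [-1.45  1.19  0.98  2.15  0.93  0.64  1.99] rel [0.0267 0.2289 0.0349] [  87.9   38.1 -117.9] 152.0
-105 max err 0.0 0.0 [-0.95  1.16  0.68  1.5   0.49  1.55  2.3 ] rel [0.0392 0.2224 0.0331] [ 61.6  67.  -82.5] 123.0
90 max err 0.0 0.0 [ 0.25  1.    0.35  1.69 -1.14  1.9   1.2 ] rel [0.0469 0.2582 0.032 ] [-46.   77.5  61.8] 109.0
75 max err 0.0 0.0 [ 0.45  0.91  0.13  1.91 -1.22  1.64  1.22] rel [0.0422 0.2593 0.0327] [-55.5  71.4  74.6] 117.0
60 max err 0.01 0.01 [ 1.01  0.96 -0.55  2.13 -1.22  1.04  1.23] rel [0.0375 0.259  0.0334] [-64.8  64.1  87. ] 126.0
```

```bash
python3 -m inch '0.03 0.002 0.014 0 4.4 3.7 -5.9;0.03 0.004 0.028 0 8.8 7.4 -11.8;0.03 0.006 0.042 0 13.2 11 -17.8;0.03 0.008 0.056 0 17.7 14.7 -23.7;0.03 0.01 0.07 0 22.1 18.4 -29.6;0.03 0.012 0.084 0 26.5 22 -35.5;0.03 0.014 0.098 0 30.9 25.7 -41.5;0.03 0.017 0.112 0 35.4 29.4 -47.4;0.03 0.017 0.112 0 35.4 29.4 -47.4' 60; python3 st.py; cat > nxt.py <<'E'
from rel import *
import sys
ht=np.array([np.cos(np.radians(8.3)),0,-np.sin(np.radians(8.3))])
s=arm.read_state();B=R.from_quat(s["orientation"]);print("hole dir",B.apply(ht).round(3),"a",B.apply([0,0,1]).round(2))
print(rel(*final_pose(ht,np.radians(float(sys.argv[1])),155)))
E
python3 nxt.py -90;python3 - <<'E'
from h import *
c=capture("scene");cv2.imwrite("pics/s5.png",c["color"][:,:,::-1])
E
```

```text
time: 10.55
tool_pos: [524.0, -126.6, 183.6]
orientation: [-0.224, 0.902, -0.283, -0.235]
force: [0.1, 0.7, -1.9]
finger_gap: 43.4
[ 524.  -126.6  183.6] [-0.764  0.75   0.857  1.734  0.146  1.21   2.017] 43.38888610240725 [ 0.1  0.7 -1.9]
[[-0.789 -0.537 -0.298]
 [-0.27   0.739 -0.617]
 [ 0.552 -0.406 -0.728]]
hole dir [-0.738 -0.178  0.651] a [-0.3  -0.62 -0.73]
(array([-0.0648,  0.0755, -0.0483]), array([ 34.9,  29.4, -46.6]))
```

View pics/s5.png

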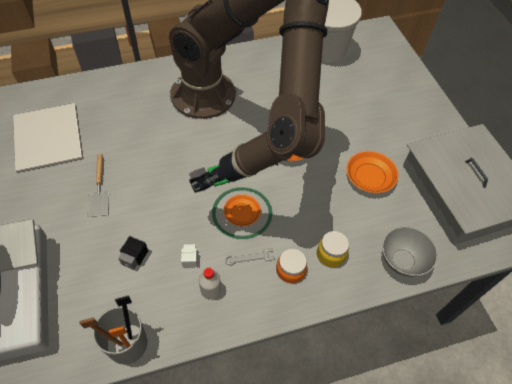

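Foot is held, dish sits inside the ring at (242,211). Now the second half of the turn.

```bash
python3 -m inch '0.03 -0.008 0.01 -0.006 4.4 3.7 -5.8;0.03 -0.016 0.019 -0.012 8.7 7.4 -11.7;0.03 -0.024 0.028 -0.018 13.1 11 -17.5;0.03 -0.032 0.038 -0.024 17.5 14.7 -23.3;0.03 -0.04 0.047 -0.03 21.8 18.4 -29.1;0.03 -0.048 0.057 -0.036 26.2 22 -35;0.03 -0.056 0.066 -0.042 30.5 25.7 -40.8;0.03 -0.065 0.075 -0.048 34.9 29.4 -46.6;0.03 -0.065 0.075 -0.048 34.9 29.4 -46.6;0.03 -0.065 0.075 -0.048 34.9 29.4 -46.6'; python3 st.py; python3 nxt.py -90;python3 - <<'E'
from h import *
for n in ["scene","side","wrist"]:
    c=capture(n);im=c["color"][:,:,::-1]
    if n!="wrist": im=cv2.resize(im[110:270,150:330],None,fx=3.7,fy=3.7)
    cv2.imwrite(f"pics/{n}6.png",im)
E
```

```text
time: 11.6
tool_pos: [548.9, -28.0, 153.7]
orientation: [-0.531, 0.539, -0.462, -0.462]
force: [-0.6, -0.5, -1.6]
finger_gap: 43.4
[548.9 -28.  153.7] [-1.058  1.102  0.693  1.773  0.589  1.296  2.271] 43.410545191140635 [-0.6 -0.5 -1.6]
[[-0.008 -1.    -0.008]
 [-0.146  0.009 -0.989]
 [ 0.989 -0.007 -0.146]]
hole dir [-0.007 -0.001  1.   ] a [-0.01 -0.99 -0.15]
(array([-0.0021, -0.    , -0.0043]), array([ 0.5,  0.1, -0.4]))
```

View pics/scene6.png

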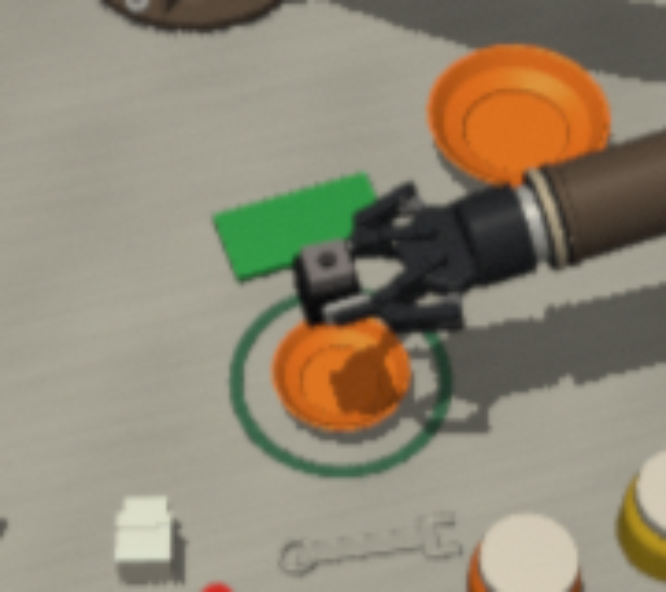

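View pics/side6.png

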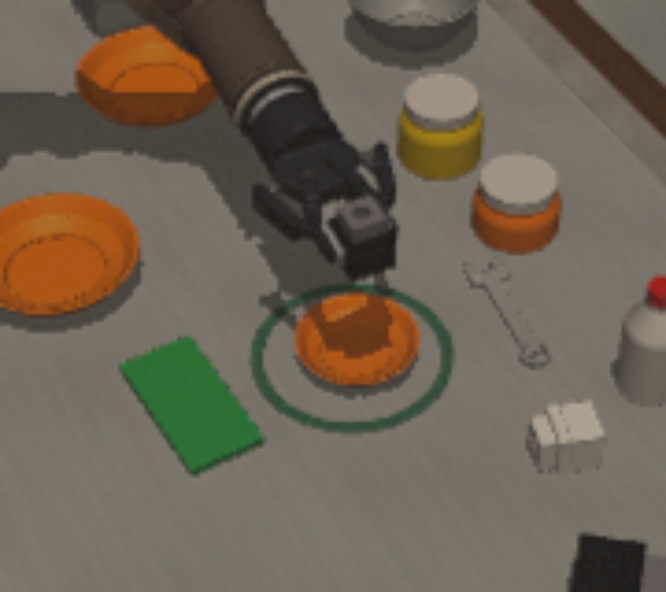

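View pics/wrist6.png

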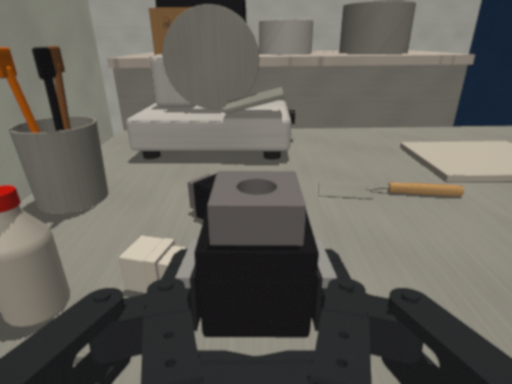

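```bash
python3 dish.py; python3 - <<'E'
from h import *
S=capture("scene");D=capture("side")
for n,c in (("a",S),("b",D)):
    u,v=(238,185) if n=="a" else (248,172)
    cv2.imwrite(f"pics/z7{n}.png",cv2.resize(c["color"][v-22:v+22,u-28:u+28,::-1],None,fx=14,fy=14,interpolation=cv2.INTER_CUBIC))
def tri(a,b):
    A0=np.array(S["position"]);B0=np.array(D["position"]);da=cast(S,a,0)[0]-A0;db=cast(D,b,0)[0]-B0
    t=np.linalg.lstsq(np.c_[da,-db],B0-A0,rcond=None)[0];p=A0+t[0]*da;q=B0+t[1]*db
    return ((p+q)/2).round(1),np.linalg.norm(p-q).round(1)
print("hole",tri((237.9,179.8),(247.3,166.8)));print(arm.read_state()["time"],arm.read_state()["finger_gap"])
E
```

```text
scene [551.4  -4.5] 57.4
side [549.9  -6.2] 58.0
hole (array([550.7, -18. , 194.2]), np.float64(0.1))
11.95 43.384680216396816
```

View pics/z7a.png

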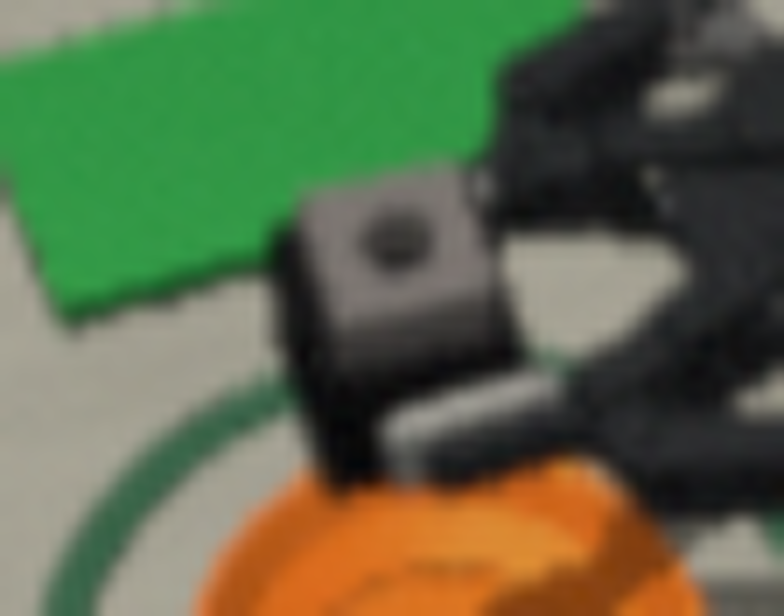

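View pics/z7b.png

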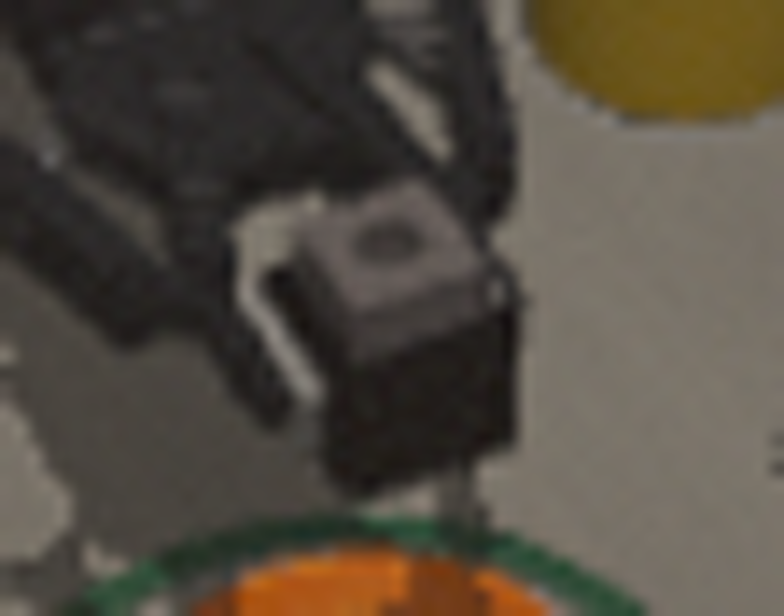

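```bash
python3 - <<'E'
from h import *
S=capture("scene");D=capture("side")
def tri(a,b):
    a=(238-28+(a[0]+.5)/14-.5,185-22+(a[1]+.5)/14-.5);b=(248-28+(b[0]+.5)/14-.5,172-22+(b[1]+.5)/14-.5)
    A0=np.array(S["position"]);B0=np.array(D["position"]);da=cast(S,a,0)[0]-A0;db=cast(D,b,0)[0]-B0
    t=np.linalg.lstsq(np.c_[da,-db],B0-A0,rcond=None)[0];p=A0+t[0]*da;q=B0+t[1]*db
    return (p+q)/2,np.linalg.norm(p-q)
Q=[]
for a,b in [((300,200),(350,318)),((458,168),(300,235)),((497,290),(408,180)),((345,330),(487,255)),((396,240),(388,242))]:
    p,e=tri(a,b);Q.append(p);print(p.round(1),e.round(1))
Q=np.array(Q[:4]);n=np.linalg.svd(Q-Q.mean(0))[2][2];print("normal",n.round(2))
E
```

```text
[532.9 -33.6 190.7] 0.2
[535.1  -1.3 190.6] 2.8
[ 5.657e+02 -4.000e-01  1.922e+02] 1.9
[568.5 -33.6 194.6] 1.2
[550.4 -18.1 194.4] 0.2
normal [-0.08  0.04  1.  ]
```

```bash
python3 -m inch '0.03 -0.001 0 -0.004 0 0 0;0.03 -0.002 0 -0.009 0 0 0;0.03 -0.002 0 -0.012 0 0 0;0.03 -0.002 0 -0.012 0 0 0;0.03 -0.002 0 -0.012 0 0 0;0.03 -0.002 0 -0.012 0 0 0;0.03 -0.002 0 -0.012 0 0 0'; python3 st.py; python3 nxt.py -90; python3 dish.py
```

```text
time: 12.75
tool_pos: [549.4, -15.3, 153.8]
orientation: [-0.532, 0.538, -0.462, -0.462]
force: [-0.1, 0.2, -0.9]
finger_gap: 43.0
[549.4 -15.3 153.8] [-1.067  1.104  0.687  1.755  0.58   1.319  2.278] 42.957327774105295 [-0.1  0.2 -0.9]
[[-0.007 -1.    -0.006]
 [-0.145  0.007 -0.989]
 [ 0.989 -0.006 -0.145]]
hole dir [-0.006 -0.001  1.   ] a [-0.01 -0.99 -0.15]
(array([-0.0003,  0.0004,  0.0083]), array([ 0.4,  0. , -0.4]))
scene [551.5  -4.7] 57.3
side [549.9  -6.8] 57.9
```

```bash
python3 -m inch '0.03 0 0 0 0 0 0;0.03 0 0 0 0 0 0;0.03 0 0 0 0 0 0;0.03 0 0 0 0 0 0'; python3 - <<'E'
from h import *
s=arm.read_state();print(s["tool_pos"].round(1),np.abs(s["joint_vel"]).max().round(4))
c=capture("scene");cv2.imwrite("pics/s8.png",c["color"][:,:,::-1])
E
```

```text
time: 13.25
tool_pos: [549.5, -15.3, 153.8]
orientation: [-0.532, 0.538, -0.462, -0.462]
force: [-0.3, -1.1, -2.0]
finger_gap: 43.1
[549.5 -15.3 153.8] 0.0016
```

View pics/s8.png

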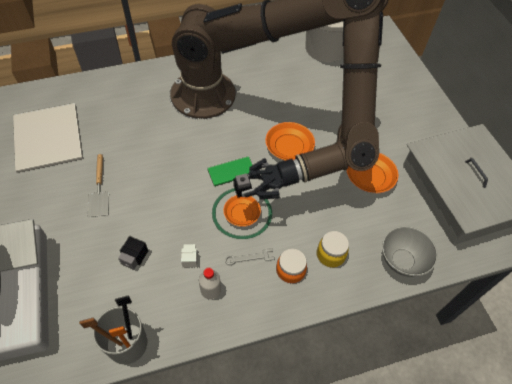

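The foot is held with its hole up at (241,182), over the dish at (242,211) inside the ring. Everything else is where it started, so I'll hand in.

```bash
python3 -c "
from plant import arm
arm.hand_in()"
```

```text
the job is handed in; nothing more can be done
```

I slid the small orange dish into the tape circle with closed fingertips. Then I picked up the small black foot, turned it hole-up, and handed in at about 13 s with it held still over the dish. No verdict was reported.

- **Dish:** its centre measured about (550.5, -5.5) mm against the circle's (546, -3), so about 5 mm off and lying flat.
- **Foot position:** the hole mouth triangulated to (550.5, -18, 194) mm. I then shifted it 12 mm toward the dish's middle but did not triangulate it again. By dead reckoning the hole is about 1 mm from over the middle, with the closed end about 136 mm above the counter.
- **Hole direction:** arm pose and vision disagreed slightly. The arm pose gave under 1° from vertical, assuming the foot did not slip in the grip, and a plane through the neck's corners gave about 5°. Both are inside the 17° limit.
- **Grip and steadiness:** the opening held at 43 mm with a 60 N grip, and the joints were practically still.
- **Other things:** they looked unmoved in the last scene picture, but I checked this only by eye.
- **What failed:** a first try at a 45° tilted grasp ran close to a joint limit and stopped short. I fitted a kinematic model, went back to an 8° tilt and finished with the tool sideways. The model was up to 18 mm off in one later arm pose, so I checked the final position with the cameras.

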